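Open the child-proof medicine bottle and hold its cap

ROBOT

A 6-joint arm with a two-finger parallel gripper is mounted at the origin on the work surface. World frame = base frame: x ahead of the robot, y to its left, z up, the work surface at z = 0. Lengths are in m, angles in rad, forces in N, time in s.
With the tool pointing down it reaches from about 0.425 to 0.95 m from the base axis. Payload 3.5 kg.
Tool frame: the origin (TCP) lies at the very end of the fingers, on their centre line; the grasp point (between the pads) lies 19 mm behind it; z points along the fingers, y is the line along which they close (so a half turn about z gives the same grasp; the last joint's range is limited). The gripper opens to 85 mm and grips with 20 to 120 N. Pads are 22 mm wide; open, the fingers measure 114 mm over their backs; the gripper's body (76 mm by 85 mm) begins 54 mm behind the grasp point. The pads swing forward as they close: fully open they stand 13 mm farther back than shut.
Start: joints at [-1.3, 0.286, 1.577, -0, 1.279, -0.15], TCP at [0.276, -0.616, 0.231] pointing down, gripper open.
Joint ranges: [-2.77, 2.77], [-0.9, 2.22], [0.21, 2.48], [-1.53, 4.67], [0.24, 2.81], [-2.84, 2.84]. Speed limits (rad/s): [2.79, 2.79, 3.14, 3.14, 3.14, 3.14].

INTERFACE

Orientations are given as a unit quaternion [x, y, z, w].
In Python, from plant import ctrl gives the robot as it stands.
- The arm moves only by the tool carry_out, never from a script. Its argument "deltas" is one flat list of numbers, 6 for each row, row after row: the shift along the tool's x, y, z in m, then the turn, a rotation vector about the tool's x, y, z in rad. A call has 1 to 5 rows; each row is the pose to reach, as a shift and turn from the pose commanded when the call began, along the tool's axes at that moment; what a row does not reach only later rows make up. A row lasts 1/8 s, in which the tool goes at most 62.5 mm and 10.7 degrees, less where a joint would pass 70% of its speed; a pose out of reach is approached as far as the arm can. A call with a gripper value outside its range is refused whole. "grip" is the opening in per cent of the stroke, from 0 (shut) to 100 (fully open), set as the call begins (left out, the last holds). The fingers move at their own pace and stop on an object; "grip_force" is the grip in N (left out, the last holds). Time passes only in rows, so rows that repeat a pose let the fingers close. It gives the time, the measured TCP pose, the force, the opening and the grip force at its end, in the units of the state.
- ctrl.get_state(): the state, without advancing time (a new reading comes with each control period).
- ctrl.read_camera(name): name is "side" or "top" or "wrist"; returns (picture, depth): 480x640x3 uint8, red, green, blue; 480x640 float32, m along the optical axis (not along the pixel's ray), 0 where there is no reading.
- ctrl.camera_model(name): a dict with "intrinsics" (3x3 intrinsics, pixels), "extrinsics" (4x4, takes a point from world to camera coordinates); the wrist camera has in their place "hand_eye" (4x4, takes a point from camera to tool coordinates, whose origin is the TCP and whose axes are the flange's). Camera axes: x right, y down, z forward; pixel columns grow to the right and rows downward; lengths in m; the calibration is good to about 2 mm. A picture is of the moment at which its call begins: read the wrist's pose just before it. camera_model takes no time and is no camera call.
- ctrl.sign_off(): hands the job in; it is judged then, once.
Trained networks look in the newest picture that a camera, given by its name, has taken for a name from the list of things; names that differ only in an ending like _2 or _b are one class to them, and where a whole thing is asked for, a point or a joint stands for the part that bears it (a point fixed in the world has none). Each returns a list of dicts, best first, with "score" (0 to 1); they miss things now and then, are a little off and sometimes report something else, mostly with a low value. They report only what shows in the picture. A call takes as long as a camera call. They do not tell look-alikes from the thing itself.
- ctrl.find_in(camera, query): "uv" ([column, row] in pixels, amid what is visible of it).
The state is a dict: "time": time; "qpos": joint angles; "dq": joint speeds; "joint_efforts": joint torques, N m; "eef_pos": TCP position; "tcp_rot": TCP orientation; "contact_force": force on the tool from outside, world axes, zero at the start; "wrist_torque": the same for the moment, N m; "opening": opening from 0.0 (shut) to 1.0 (fully open); "finger_force": force on a finger pad.
Only numpy, scipy, OpenCV 4.12 (cv2) and the standard library are available. Lean on these libraries where they do the work, as an engineer would, in place of code of your own. Each camera call takes 0.05 s, during which the arm holds its last target. There are 200 camera calls.

TASK

Open the amber medicine bottle that stands in the wooden organiser, ready for the dosing syringe: take its white safety cap in a light grip, because the thin shell buckles when squeezed hard, press it down, turn it anticlockwise while it is down until it comes free, and lift it straight up. Finish while still holding the cap, level and still, about 8 cm up over the open mouth (do not put it down or let go), with the bottle left standing in its well and everything else left where it is.

Things in the scene. Friction and masses are not known exactly. Their poses are not given: they have to be found in the camera images.
- cap_center (a point): Centre of the white ribbed push-and-turn safety cap on the amber bottle, on its axis, half-way up. The cap is 44 mm across, 28 mm tall, 40 g, with two red arrows on top; z is its axis, pointing up. It can be gripped anywhere round its side. Its thin shell buckles if it is squeezed with more than 35 N by each finger; a grip of 15 N carries the press and the turn.
- cap_top (a point): Middle of the cap's top, 14 mm above its centre. A spring inside holds the cap up, locked by three lugs in notches of the neck: it starts down at 5 N, must go down 3.5 mm or more (9 N) to turn, and rests on a collar at 5 mm. Kept down, it turns anticlockwise seen from above: free to lift from 50 degrees, hard stop at about 70, so 60 is right. Not freed, it lifts the whole bottle.
- cap_rim (a point): Middle of the cap's lower rim, 14 mm below its centre. On the closed bottle the rim is 5 mm above a narrow collar (41 mm across) and 13 mm above the bottle's sloping shoulder, so fingertips may reach a few mm below the rim.
- bottle_mouth (a point): Centre of the mouth of the amber medicine bottle, on the rim of its round neck, 112 mm above its underside; z points up. Closed, the cap's centre is 4 mm below this point. The body is 58 mm square, 70 mm tall, amber with a white and blue label, 180 g, and stands loosely in a square well of the organiser, which keeps it from turning.
- organiser: Birch organiser screwed to the table, 75 x 175 mm, 45 mm high; origin under its centre, x across, y along it. Two square wells 61 mm wide, floors 6 mm above the table, centred at y = +50 and -50 mm: the medicine bottle stands in either one, the oil bottle in the other.
- oil_bottle: Cream-coloured skin-oil bottle with a green cap, 58 mm square, 102 mm tall, in the other well; origin at the centre of its underside. Leave it alone.
- cream_tin: Closed round aluminium cream tin, 65 mm across, 32 mm high, on the table to the -y side of the organiser; origin at the centre of its underside. Leave it alone.
- comb: Grey plastic comb, 162 x 30 x 5 mm, lying flat beyond the organiser; origin under its centre. Leave it alone.
- teether: Mint silicone teether ring, 72 mm across, 13 mm high, lying flat to the +y side of the organiser; origin under its centre. Leave it alone.
- rattle: Wooden rattle, 168 mm long, 18 mm high, lying flat on the table's -y part; origin under its middle. Leave it alone.
- dose_syringe: Clear oral dosing syringe with a purple plunger, 125 mm long, 16 mm high, lying on the robot's side of the organiser; origin under its middle. Leave it alone.
Mind the look-alikes: they are no part of the job. What is shaped like the part that bears cap_center but blue or purple is not meant.

How it is judged:
By the outcome, as a careful person would: the job done as asked, in the order asked, and still so for the second after the job is handed in, while the arm keeps its last pose, push and grip.
It also fails if it takes over 38 s, if anything falls off the work surface, if the arm or the gripper's body presses on something with over 40 N, if the wrist force passes 120 N, or if a joint passes its speed limit or range.

## Working session

There is one attempt and no reset: what is moved stays moved. The work goes in short steps, Python scripts to look and compute and a tool call to move; the robot and the scene stay as the last step left them, time stands still between calls to the robot, and variables do not carry over. Pictures are saved under pics/ and viewed, at most 10 in all, crops included, and the job is handed in when it is done.

Besides the shell and the picture viewer there is one more tool, called after ">>>" as name(argument=value, ...) on one line, values as JSON. carry_out: Moves the arm, as the interface text tells. Its arguments: {"type":"object","properties":{"deltas":{"type":"array"},"grip":{"type":"number"},"grip_force":{"type":"number"}},"required":["deltas"]}

```bash
mkdir -p pics; cat > h.py <<'E'
from plant import ctrl
import numpy as np, cv2
from scipy.spatial.transform import Rotation as R
def snap(cam):
    s=ctrl.get_state(); im,d=ctrl.read_camera(cam); m=ctrl.camera_model(cam)
    if cam=="wrist":
        T=np.eye(4);T[:3,:3]=R.from_quat(s["tcp_rot"]).as_matrix();T[:3,3]=s["eef_pos"]
        W=T@np.array(m["hand_eye"])
    else: W=np.linalg.inv(np.array(m["extrinsics"]))
    return im,d,np.array(m["intrinsics"]),W
def pt(uv,z,K,W):
    c=np.linalg.inv(K)@np.array([uv[0],uv[1],1.])*z
    return W[:3,:3]@c+W[:3,3]
def cloud(d,K,W):
    v,u=np.mgrid[:480,:640]
    c=np.stack([(u-K[0,2])/K[0,0]*d,(v-K[1,2])/K[1,1]*d,d],-1)
    return c@W[:3,:3].T+W[:3,3]
E
python3 - <<'E'
from h import *
for c in("top","side"):
    im,d,K,W=snap(c); cv2.imwrite(f"pics/{c}0.png",im[...,::-1])
    P=cloud(d,K,W); print(c,W[:3,3].round(3))
    for q in("cap_center","cap_top","organiser","bottle_mouth","oil_bottle"):
        for r in ctrl.find_in(c,q)[:4]:
            u,v=map(int,r["uv"]); print(q,r["score"],r["uv"],P[v,u].round(3))
print(ctrl.get_state())
E
```

```text
top [ 0.335 -0.127  1.078]
cap_center 0.87 [341.8, 204.9] [ 0.577 -0.171  0.132]
cap_center 0.86 [392.8, 240.8] [ 0.522 -0.292  0.029]
cap_center 0.81 [295.3, 271.8] [ 0.447 -0.074  0.029]
cap_center 0.66 [377.9, 156.3] [ 0.723 -0.259  0.027]
cap_top 0.79 [375.9, 156.3] [ 0.722 -0.254  0.029]
cap_top 0.72 [385.7, 238.2] [ 0.526 -0.276  0.03 ]
cap_top 0.68 [347.2, 201.5] [ 0.585 -0.183  0.129]
cap_top 0.66 [296.2, 273.7] [ 0.443 -0.076  0.029]
organiser 0.83 [321.2, 224.5] [ 0.561 -0.13   0.005]
bottle_mouth 0.82 [343.0, 220.1] [ 0.555 -0.178  0.079]
oil_bottle 0.91 [301.7, 225.1] [ 0.535 -0.088  0.111]
side [ 0.294 -0.752  0.813]
cap_center 0.95 [314.0, 310.2] [ 0.458 -0.277  0.031]
cap_center 0.93 [364.4, 227.0] [ 0.585 -0.195  0.13 ]
cap_center 0.86 [435.6, 269.6] [ 0.72  -0.263  0.028]
cap_center 0.72 [350.2, 309.5] [ 0.524 -0.294  0.025]
cap_top 0.84 [436.1, 268.3] [ 0.722 -0.263  0.03 ]
cap_top 0.72 [312.3, 311.3] [ 0.454 -0.278  0.03 ]
cap_top 0.63 [274.7, 239.5] [ 0.435 -0.085  0.03 ]
cap_top 0.61 [362.1, 228.8] [ 0.581 -0.196  0.129]
organiser 0.97 [343.3, 252.0] [ 0.554 -0.178  0.048]
bottle_mouth 0.71 [355.5, 246.5] [ 0.569 -0.198  0.084]
oil_bottle 0.72 [326.5, 214.6] [ 0.544 -0.101  0.085]
{'time': 0.6, 'qpos': array([-1.29999063e+00,  2.86263769e-01,  1.57668709e+00, -1.14866160e-05,
        1.27859922e+00, -1.50017181e-01]), 'dq': array([-6.90478444e-04, -1.25865675e-03, -6.45821554e-04,  6.82190574e-05,
        1.80083116e-03, -1.97237912e-03]), 'joint_efforts': array([-5.59160580e-04, -4.05665767e+01, -2.92740422e+01, -1.90309147e-04,
        6.58933768e-04, -1.17510720e-05]), 'eef_pos': array([ 0.27575702, -0.61609399,  0.23135605]), 'tcp_rot': array([ 9.77944718e-01,  2.08863898e-01, -4.20484223e-06,  2.15835020e-05]), 'contact_force': array([ 0.20942795, -0.68214316, -0.37665028]), 'wrist_torque': array([-0.01295195,  0.03544268,  0.0693317 ]), 'finger_force': 0.0, 'opening': 1.00161985765901}
```

```bash
python3 - <<'E'
from h import *
a=cv2.imread("pics/top0.png")[120:320,220:460]; b=cv2.imread("pics/side0.png")[170:370,240:480]
cv2.imwrite("pics/crop0.png",np.vstack([cv2.resize(np.hstack([a,b]),(792,330),interpolation=cv2.INTER_CUBIC)]))
im,d,K,W=snap("top"); P=cloud(d,K,W)
hsv=cv2.cvtColor(im,cv2.COLOR_RGB2HSV)
for n in("top","side"):
    im,d,K,W=snap(n); P=cloud(d,K,W)
    m=(abs(P[...,2]-.128)<.005)&(np.hypot(P[...,0]-.583,P[...,1]+.185)<.045)&(d>0)
    q=P[m][:,:2].astype(np.float32); c,r=cv2.minEnclosingCircle(q); print(n,len(q),c,r,P[m][:,2].mean(), q.min(0),q.max(0))
    o=(abs(P[...,2]-.045)<.006)&(np.hypot(P[...,0]-.56,P[...,1]+.13)<.13)&(d>0)
    q=P[o][:,:2].astype(np.float32)*1000; print(cv2.minAreaRect(q))
    o=(abs(P[...,2]-.104)<.006)&(np.hypot(P[...,0]-.54,P[...,1]+.09)<.04)&(d>0)
    print("oil",P[o].mean(0) if o.any() else 0)
E
```

```text
top 329 (0.5821510553359985, -0.18045270442962646) 0.022422906011343002 0.12877336497908495 [ 0.5601183  -0.20237109] [ 0.6030768  -0.16011137]
((565.6422119140625, -134.2618408203125), (75.99559020996094, 174.94851684570312), 19.71544075012207)
oil [ 0.54617937 -0.08732109  0.10744658]
side 339 (0.5852466821670532, -0.1802668273448944) 0.02294394187629223 0.12878502738121098 [ 0.5625596  -0.20289212] [ 0.60745966 -0.15787113]
((567.7221069335938, -133.17813110351562), (76.83291625976562, 177.144775390625), 19.681293487548828)
oil [ 0.54944901 -0.08994841  0.10670993]
```

View pics/crop0.png

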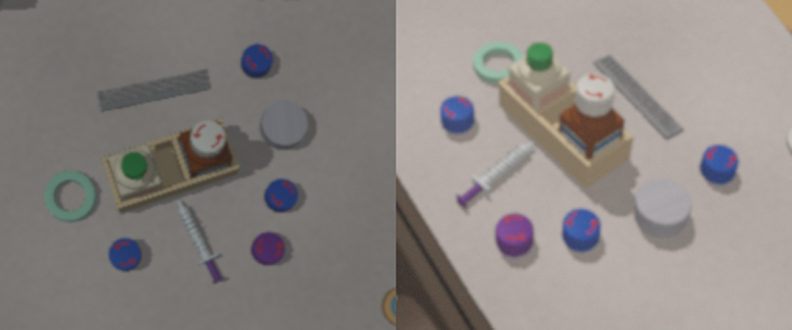

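Candidates, as top-view pixels: the white cap on the amber bottle at (346,203), blue caps at (297,272), (390,239) and (376,156), and a purple cap at about (383,270). The blue and purple ones lie on the table. The crop shows that only the white one, with red arrows and its top at z≈0.129 (expected 0.128), is on the amber bottle. It is at about (0.583,-0.180), which matches the organiser's -y well. I'll hover over it.

>>> carry_out(deltas=[0.05,-0.03,0,0,0,0,0.1,-0.06,0,0,0,0,0.15,-0.09,0,0,0,0,0.2,-0.12,0,0,0,0,0.25,-0.15,0,0,0,0], grip=80, grip_force=20)

```text
time: 1.38
eef_pos: [0.4436, -0.3755, 0.2317]
tcp_rot: [0.978, 0.209, 0.0, 0.0]
contact_force: [0.6, -0.8, -0.2]
opening: 0.799
finger_force: 0.0
```

>>> carry_out(deltas=[0.05,-0.03,0,0,0,0,0.1,-0.06,0,0,0,0,0.15,-0.09,0,0,0,0,0.2,-0.12,0,0,0,0,0.208,-0.123,0,0,0,0])

```text
time: 2.0
eef_pos: [0.5837, -0.1767, 0.2315]
tcp_rot: [0.977, 0.211, 0.0, -0.0]
contact_force: [-0.6, -1.0, 0.7]
opening: 0.801
finger_force: 0.0
```

>>> carry_out(deltas=[0,0,0,0,0,0,0,0,0,0,0,0])

```text
time: 2.25
eef_pos: [0.5817, -0.1811, 0.2313]
tcp_rot: [0.978, 0.208, -0.0, 0.0]
contact_force: [-0.6, 0.3, 0.0]
opening: 0.8
finger_force: 0.0
```

```bash
python3 - <<'E'
from h import *
s=ctrl.get_state();print(s)
im,d,K,W=snap("wrist");cv2.imwrite("pics/w1.png",im[...,::-1]);P=cloud(d,K,W)
m=(abs(P[...,2]-.128)<.006)&(np.hypot(P[...,0]-.583,P[...,1]+.18)<.04)&(d>0)
q=P[m][:,:2].astype(np.float32);print(len(q))
if len(q): c,r=cv2.minEnclosingCircle(q);print(c,r,P[m].mean(0)); vu=np.argwhere(m);print(vu.min(0),vu.max(0))
E
```

```text
{'time': 2.25, 'qpos': array([-4.68021473e-01,  1.43480753e-01,  1.74456130e+00, -4.70702385e-04,
        1.25377021e+00,  6.83666510e-01]), 'dq': array([-0.00873076, -0.00218582,  0.00087607,  0.00368298,  0.00026965,
        0.00318761]), 'joint_efforts': array([ 5.43560386e-01, -3.47365057e+01, -2.90748793e+01,  1.73747283e-02,
        8.01229016e-04, -1.57111615e-03]), 'eef_pos': array([ 0.58165438, -0.18108125,  0.23128396]), 'tcp_rot': array([ 9.78108454e-01,  2.08095626e-01, -2.25735359e-04,  1.05378622e-04]), 'contact_force': array([-5.58704363e-01,  2.70875748e-01,  1.61345339e-04]), 'wrist_torque': array([-0.03544278, -0.01906218,  0.01648963]), 'finger_force': 0.0, 'opening': 0.8000500749791335}
2745
(0.5843878388404846, -0.17972391843795776) 0.022605182603001595 [ 0.58574691 -0.17891863  0.12840391]
[203 290] [261 350]
```

View pics/w1.png

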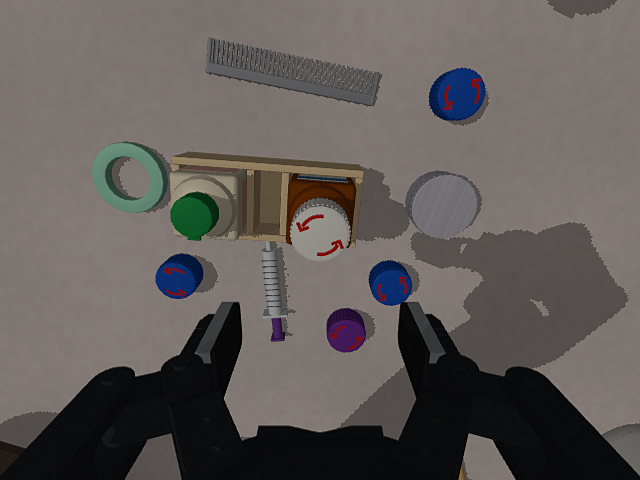

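The close picture shows the white cap with red arrows at (320,230), on the amber bottle. The blue caps at (458,95), (180,275) and (390,282) and the purple one at (346,330) lie loose on the table. The wrist fit (0.584,-0.180,0.128) agrees with the overhead views, so I'll descend.

>>> carry_out(deltas=[0.0015,0.0005,0.04,0,0,0,0.0015,0.0005,0.08,0,0,0,0.0015,0.0005,0.1,0,0,0,0.0015,0.0005,0.12,0,0,0,0.0015,0.0005,0.131,0,0,0])

```text
time: 2.92
eef_pos: [0.5839, -0.1801, 0.0998]
tcp_rot: [0.978, 0.209, 0.0, 0.0]
contact_force: [0.2, 0.2, 0.0]
opening: 0.798
finger_force: 0.0
```

>>> carry_out(deltas=[0,0,0,0,0,0,0,0,0,0,0,0])

```text
time: 3.18
eef_pos: [0.5847, -0.18, 0.1015]
tcp_rot: [0.978, 0.209, 0.001, 0.001]
contact_force: [0.4, 0.6, 0.4]
opening: 0.8
finger_force: 0.0
```

```bash
python3 - <<'E'
from h import *
s=ctrl.get_state();print(s["eef_pos"],s["contact_force"])
a,*_=snap("side");b,*_=snap("wrist")
cv2.imwrite("pics/c1.png",np.hstack([cv2.resize(a[170:290,300:420],(400,400)),cv2.resize(b[80:480,120:520],(400,400))])[...,::-1])
E
```

```text
[ 0.58465865 -0.17999141  0.10154247] [0.35252337 0.61782847 0.36922896]
```

View pics/c1.png

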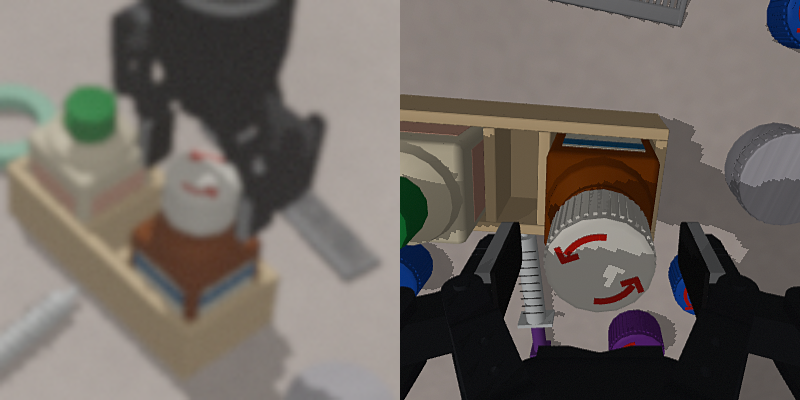

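The fingers flank the cap (right half, about (605,265)) with nothing in contact. I'll lower 3 mm and close at 20 N.

>>> carry_out(deltas=[0,0,0.003,0,0,0,0,0,0.003,0,0,0,0,0,0.003,0,0,0,0,0,0.003,0,0,0,0,0,0.003,0,0,0], grip=40, grip_force=20)

```text
time: 3.9
eef_pos: [0.5841, -0.1798, 0.0976]
tcp_rot: [0.978, 0.209, 0.0, 0.0]
contact_force: [0.7, -0.9, 1.2]
opening: 0.514
finger_force: 21.9
```

>>> carry_out(deltas=[0,0,0,0,0,0,0,0,0,0,0,0])

```text
time: 4.15
eef_pos: [0.584, -0.1798, 0.0976]
tcp_rot: [0.978, 0.209, 0.0, 0.0]
contact_force: [0.3, -0.5, 2.2]
opening: 0.518
finger_force: 21.9
```

>>> carry_out(deltas=[0,0,0.0015,0,0,0,0,0,0.003,0,0,0,0,0,0.0045,0,0,0,0,0,0.0045,0,0,0])

```text
time: 4.65
eef_pos: [0.5842, -0.1798, 0.0942]
tcp_rot: [0.978, 0.209, 0.0, 0.0]
contact_force: [-3.0, 0.5, 8.5]
opening: 0.517
finger_force: 22.5
```

>>> carry_out(deltas=[0,0,0.001,0,0,0,0,0,0.0015,0,0,0,0,0,0.0015,0,0,0])

```text
time: 5.03
eef_pos: [0.5843, -0.1799, 0.093]
tcp_rot: [0.978, 0.209, 0.0, 0.0]
contact_force: [-2.2, 0.4, 8.8]
opening: 0.519
finger_force: 22.6
```

>>> carry_out(deltas=[0,0,0.001,0,0,0,0,0,0.001,0,0,0])

```text
time: 5.28
eef_pos: [0.5844, -0.1799, 0.0925]
tcp_rot: [0.978, 0.209, 0.0, 0.0]
contact_force: [-3.7, 0.3, 9.7]
opening: 0.516
finger_force: 22.7
```

```bash
cat >> h.py <<'E'
def captop(lo,hi,xy=(.584,-.18)):
    im,d,K,W=snap("wrist");P=cloud(d,K,W)
    m=(P[...,2]>lo)&(P[...,2]<hi)&(np.hypot(P[...,0]-xy[0],P[...,1]-xy[1])<.015)&(d>0)
    n=(P[...,2]>lo)&(P[...,2]<hi)&(np.hypot(P[...,0]-xy[0],P[...,1]-xy[1])<.02)&(d>0)&(im[...,0]>150)&(im[...,1]<90)
    print(m.sum(),np.median(P[m],0) if m.any() else 0); return im,P,n
E
python3 - <<'E'
from h import *
im,P,n=captop(.11,.14); cv2.imwrite("pics/w2.png",cv2.resize(im[150:480,140:500],(540,495))[...,::-1])
s=ctrl.get_state();print(s["eef_pos"],s["contact_force"],s["wrist_torque"])
E
```

```text
4260 [ 0.5844016  -0.17994455  0.12381483]
[ 0.58439443 -0.17986321  0.09251671] [-3.72885055  0.38073166 10.25333287] [0.12241453 0.49032482 0.0289227 ]
```

View pics/w2.png

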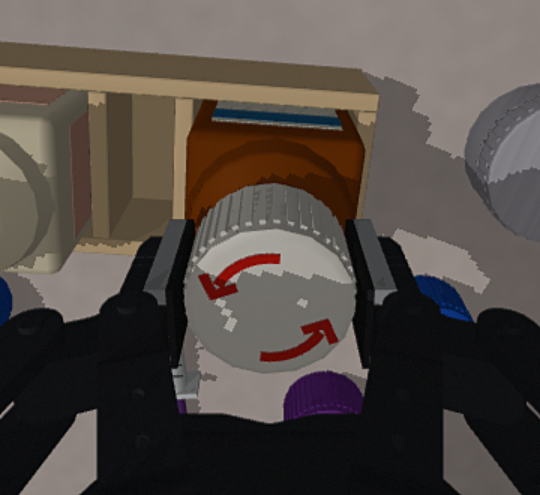

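The cap (about (270,290) in the crop) is held squarely and its top is at 0.1238, 4.6 mm down. I'll turn it, keeping the press.

>>> carry_out(deltas=[0,0,0.0005,0,0,-0.1,0,0,0.0005,0,0,-0.2,0,0,0.0005,0,0,-0.3,0,0,0.0005,0,0,-0.4,0,0,0.0005,0,0,-0.5])

```text
time: 5.95
eef_pos: [0.5851, -0.1795, 0.0925]
tcp_rot: [0.895, 0.446, 0.001, 0.0]
contact_force: [-1.8, 2.1, 10.8]
opening: 0.515
finger_force: 22.9
```

```bash
python3 - <<'E'
from h import *
im,P,n=captop(.11,.14); cv2.imwrite("pics/w3.png",cv2.resize(im[150:480,140:500],(540,495))[...,::-1])
s=ctrl.get_state();print(s["eef_pos"],s["contact_force"],s["wrist_torque"],s["qpos"])
E
```

```text
4231 [ 0.58433358 -0.17977326  0.12381262]
[ 0.58505028 -0.1795613   0.09247627] [-2.33442261  2.03565428 10.5738079 ] [0.27815439 0.32318539 0.02671926] [-4.63862990e-01  2.96381703e-01  1.83579012e+00  1.27123505e-03
  1.00736057e+00  1.79781567e-01]
```

View pics/w3.png

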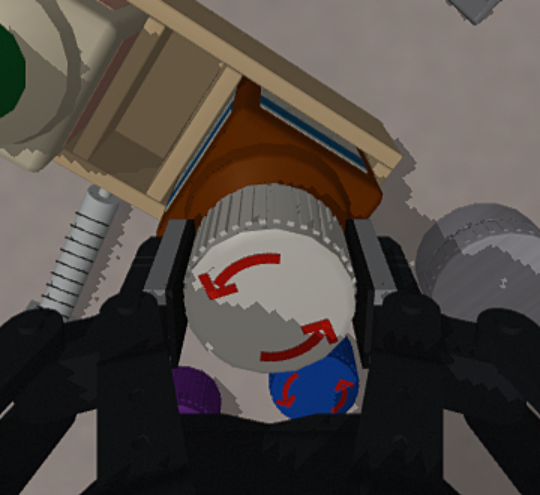

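The arrows stay fixed in the gripper view, so the cap turns with the fingers while the bottle stays put. I'll continue.

>>> carry_out(deltas=[0,0,0,0,0,-0.12,0,0,0,0,0,-0.24,0,0,0,0,0,-0.36,0,0,0,0,0,-0.48,0,0,0,0,0,-0.57])

```text
time: 6.62
eef_pos: [0.5847, -0.1798, 0.0925]
tcp_rot: [0.734, 0.679, 0.0, 0.001]
contact_force: [-1.7, 1.7, 11.5]
opening: 0.519
finger_force: 22.9
```

>>> carry_out(deltas=[0,0,0,0,0,0,0,0,0,0,0,0])

```text
time: 6.88
eef_pos: [0.5847, -0.1799, 0.0925]
tcp_rot: [0.735, 0.678, 0.0, 0.001]
contact_force: [-2.0, 1.4, 11.3]
opening: 0.513
finger_force: 22.7
```

```bash
python3 - <<'E'
from h import *
im,P,n=captop(.11,.14); cv2.imwrite("pics/w4.png",cv2.resize(im[150:480,140:500],(540,495))[...,::-1])
s=ctrl.get_state();print(s["eef_pos"],s["contact_force"],s["wrist_torque"],s["qpos"])
E
```

```text
4282 [ 0.58420957 -0.17973977  0.12376197]
[ 0.58471257 -0.17988911  0.092466  ] [-2.52114823  0.64498811 10.84210465] [0.23774244 0.51556424 0.01386129] [-4.64155511e-01  2.96277881e-01  1.83594319e+00  8.10675948e-07
  1.00781236e+00 -3.84556942e-01]
```

View pics/w4.png

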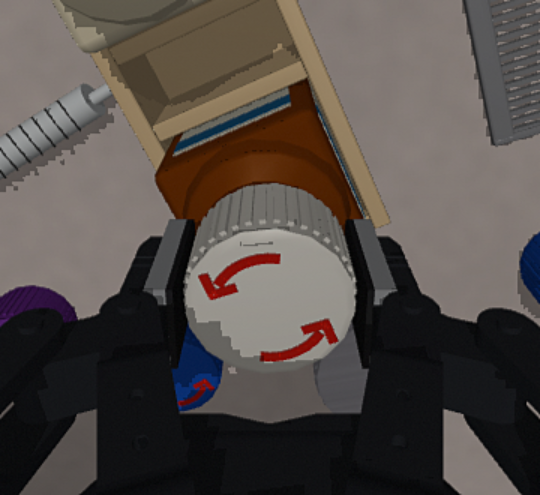

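The cap has turned 61° with the fingers and the arrows have not moved in the gripper view. I'll lift slowly, straight up.

>>> carry_out(deltas=[0,0,-0.003,0,0,0,0,0,-0.006,0,0,0,0,0,-0.01,0,0,0,0,0,-0.014,0,0,0,0,0,-0.018,0,0,0])

```text
time: 7.55
eef_pos: [0.5832, -0.1793, 0.1071]
tcp_rot: [0.735, 0.678, -0.0, -0.001]
contact_force: [0.2, -0.3, -0.4]
opening: 0.513
finger_force: 21.8
```

>>> carry_out(deltas=[0,0,-0.01,0,0,0,0,0,-0.025,0,0,0,0,0,-0.042,0,0,0,0,0,-0.06,0,0,0,0,0,-0.073,0,0,0])

```text
time: 8.18
eef_pos: [0.5844, -0.1799, 0.183]
tcp_rot: [0.735, 0.678, 0.0, 0.001]
contact_force: [-0.3, -0.2, -1.1]
opening: 0.516
finger_force: 21.8
```

>>> carry_out(deltas=[0,0,0,0,0,0,0,0,0,0,0,0,0,0,0,0,0,0,0,0,0,0,0,0])

```text
time: 8.68
eef_pos: [0.5835, -0.1795, 0.18]
tcp_rot: [0.735, 0.678, -0.0, -0.001]
contact_force: [0.5, -0.9, -1.1]
opening: 0.518
finger_force: 21.8
```

```bash
python3 - <<'E'
from h import *
im,P,n=captop(.19,.225)
s=ctrl.get_state();print(s["eef_pos"],s["tcp_rot"],s["contact_force"],s["finger_force"],abs(s["dq"]).max())
a,d,K,W=snap("side");cv2.imwrite("pics/f1.png",np.hstack([cv2.resize(a[150:310,280:440],(400,400)),cv2.resize(im[80:480,120:520],(400,400))])[...,::-1])
E
```

```text
4249 [ 0.58415732 -0.179647    0.21123014]
[ 0.58359194 -0.17954293  0.18016103] [ 7.34830596e-01  6.78250442e-01 -1.93905964e-04 -5.43781311e-04] [-1.14470472 -1.11517785 -0.43797398] 21.802025120705366 0.003017122763520085
```

View pics/f1.png

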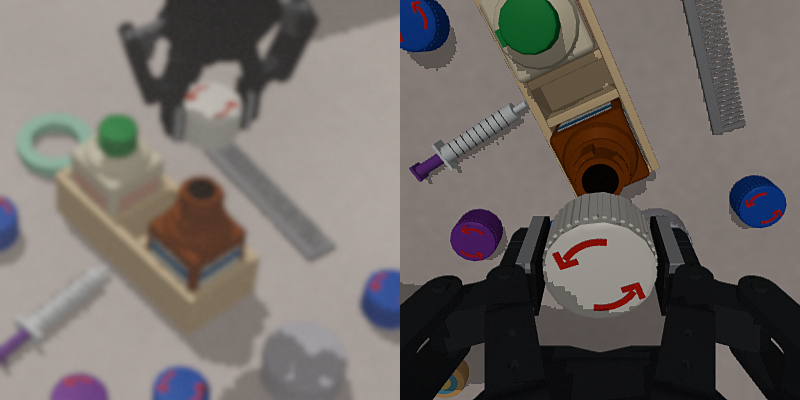

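The bottle stands open in its well, with the mouth at about (203,190) in the left half. The cap is held level, its centre about 79 mm above the mouth, and still. I'll hand it in.

```bash
python3 -c "
from plant import ctrl
print(ctrl.sign_off())"
```

```text
the job is handed in; nothing more can be done
None
```

The amber bottle is open and standing in its well, and the white cap is held level and still with its centre about 8 cm above the mouth; finger force peaked at about 23 N, and the job was handed in at about 9 s with the verdict not reported back.

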